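# Snap the retaining clip onto the roller shaft

## Robot

A 6-joint arm with a two-finger parallel gripper is mounted at the origin on a cart in front of the work surface, level with it; the furniture and walls round the work are solid. World frame = base frame: x ahead of the robot, y to its left, z up, the work surface at z = 0. Lengths are in m, angles in degrees, forces in N, time in s.
With the tool pointing down it reaches from about 0.25 to 0.725 m from the base axis. Payload 9.7 kg.
Tool frame: the origin (TCP) lies at the very end of the fingers, on their centre line; the grasp point (between the pads) lies 19 mm behind it; z points along the fingers, y is the line along which they close (so a half turn about z gives the same grasp; the last joint's range is limited). The gripper opens to 85 mm and grips with 20 to 120 N. Pads are 22 mm wide; open, the fingers measure 114 mm over their backs; the gripper's body (76 mm by 85 mm) begins 54 mm behind the grasp point. The pads swing forward as they close: fully open they stand 13 mm farther back than shut.
Start: joints at [63.197, 4.979, 10.078, 95.1, 0, 90], TCP at [0.248, 0.491, 0.231] pointing down, gripper open.
Joint ranges: [-179.16, 179.16], [-48.56, 103.87], [-65.8, 70.77], [-126.05, 130.52], [-82.76, 87.17], [-180, 180]. Speed limits (degrees/s): [127.2, 127.2, 147.25, 180, 180, 180].

## Interface

Orientations are given as [roll, pitch, yaw] about the fixed x, y, z axes, in that order (R = Rz(yaw) Ry(pitch) Rx(roll)).
In Python, from workcell import bot, viewer, finder gives the robot as it stands. The module is installed in compiled form; this text tells all that it offers.
- The arm moves only by the shell command python3 -m inch 'ROWS' [FORCE]. ROWS is JSON, a list that holds one entry, the list of rows, each a list of 7 numbers: the opening in per cent of the stroke, from 0 (shut) to 100 (fully open), then the shift along the tool's x, y, z in mm, then the turn, a rotation vector about the tool's x, y, z in degrees. In form: [[[grip, tx, ty, tz, ax, ay, az], ...]]. A call has 1 to 8 rows; each row shifts and turns the commanded pose from where the row before left it, along the tool's axes as they then stand; what a row does not reach is not made up. A row lasts 1/8 s, in which the tool goes at most 62.5 mm and 10.7 degrees, less where a joint would pass 70% of its speed; a pose out of reach is approached as far as the arm can. A call with a gripper value outside its range is refused whole. The fingers move at their own pace and stop on an object; FORCE is the grip in N (left out, the last holds). Time passes only in rows, so rows that do not move let the fingers close. It gives the time, the measured TCP pose, the force, the opening and the grip force at its end, in the units of the state.
- bot.get_obs(): the state, without advancing time (a new reading comes with each control period).
- viewer.camera(name): name is "scene" or "top"; returns a dict with "pixels" (384x512x3 uint8, red, green, blue), "vfov" (degrees; the focal length in pixels is half the picture's height over the tangent of half this angle, whatever the lens; pixels are square), "cx", "cy" (the principal point, pixels), "R" (3x3) and "t" (3): a world point X has camera coordinates R X + t. Camera axes: x right, y down, z forward; pixel columns grow to the right and rows downward; lengths in m; the calibration is good to about 2 mm. A picture is of the moment at which its call begins. There is no depth.
- bot.job_done(): hands the job in; it is judged then, once.
Trained networks look in the newest picture that a camera, given by its name, has taken for a name from the list of things; names that differ only in an ending like _2 or _b are one class to them, and where a whole thing is asked for, a point or a joint stands for the part that bears it (a point fixed in the world has none). Each returns a list of dicts, best first, with "conf" (0 to 1); they miss things now and then, are a little off and sometimes report something else, mostly with a low value. They report only what shows in the picture. A call takes as long as a camera call. They do not tell look-alikes from the thing itself.
- finder.outline_of(camera, thing): "pixels" (384x512 bool, what is visible of it) and "extent" ([centre column, centre row, width, height] in pixels, round what is visible of it).
- finder.mark_of(camera, thing): "position" ([column, row] in pixels: a listed point, or the origin of a listed thing).
The state is a dict: "time": time; "q": joint angles; "qd": joint speeds; "joint_efforts": joint torques, N m; "ee_pos": TCP position; "tcp_rot": TCP orientation; "wrist_force": force on the tool from outside, world axes, zero at the start; "torque": the same for the moment, N m; "opening": finger opening in m; "grasp_force": force on a finger pad.
Only numpy, scipy, OpenCV 4.12 (cv2) and the standard library are available. Lean on these libraries where they do the work, as an engineer would, in place of code of your own. Each camera call takes 0.05 s, during which the arm holds its last target. There are 200 camera calls.

## Task

Take the open spring clip out of its slotted wooden block and push it, jaws first, from above into the groove of the roller shaft until it snaps fully home around the shaft, then let go of it. The shaft still floats endwise, so nobody can say beforehand where along it the groove lies: find it by feel and press gently, never with more than 20 N. Leave the tin, the jar and the plaster plug where they stand.

Things in the scene. Friction and masses are not known exactly. Their poses are not given: they have to be found in the camera images.
- clip_grip (a point): Middle of the spring clip's black grip tab, the place to pinch: tab 10 mm thick (x), 26 wide (y), 40 tall (z), reaching 18 mm above and 22 mm below this point. Under it hangs a horseshoe of flat spring steel, 5 mm wide (x), open to -z. z points up, away from the jaws; x must lie along the shaft, either way round. About 70 g; starts upright in its block.
- clip_ring (a point): Centre of the clip's steel ring, 38 mm below clip_grip, same axes; on the shaft axis when home. Underside of its crown 9 mm above it; the jaws narrow to an 11.6 mm gap 7 mm below it, then flare to 23.6 mm at the tips, 20.8 mm below it. Resting with jaws shut on the groove, it is about 16 mm above the shaft axis; resting on the full shaft, about 25 mm.
- jaw_l (a joint): Opening of the clip's jaw on its y+ side, rad: 0 shut, 0.22 widest. Preloaded spring: stays shut under a light touch (below about 5 N on the clip), spreads to about 0.18 passing over the groove, springs back below 0.04 when home. Cannot pass over the full shaft.
- jaw_r (a joint): The same for the jaw on the y- side.
- shaft_ref (a point): Where the roller shaft comes out of the face of the nearer bearing, on the shaft's axis, 70 mm above the bench. x runs along the shaft (free end to -x), z up. Shaft 26 mm thick; its ring groove is 8 mm wide, 18 mm thick at the bottom. The groove's middle lies 35 to 75 mm from this point towards -x, differently each time; it stays put (100 N would shift it). Snapping the clip on takes 10 to 15 N.
- bearing_stand: Grey bearing stand with shaft and pulley, fixed to the bench; x, y, z as for shaft_ref, origin on the bench, 55 mm to -x of shaft_ref. Shaft's free end 24 mm to -x of the groove's middle; base plate 150 x 86 x 10 mm from x +31 to +181 mm; nearer bearing begins at x +55 mm (46 mm across y, top 16 mm above the axis); pulley 54 mm across from x +77 mm or more.
- clip_block: Wooden block 60 x 70 x 30 mm fixed to the bench, origin under its middle. In its top a slot 7 mm (x) by 37 mm (y), floor 8 mm above the bench; the clip stands loosely in it on its jaw tips, clip_grip about 67 mm above the bench.
- tin: Flat round white tin, 70 mm across, 28 mm high, a bystander; origin under its middle.
- jar: Screw-lid jar, 58 mm across, 85 mm high, a bystander; origin under its middle.
- plug: White plaster plug, 38 mm across, 38 mm high, a bystander; origin under its middle.
Mind the look-alikes: they are no part of the job. Several things have the shape of the bearing_stand; the one meant has the colours described above.

How it is judged (in metres and radians):
On the way:
1. the clip is lifted clear of its block (z of clip_ring in the frame of clip_block above 0.06 m), for 0.1 s.
At the end, for the whole second after the job is handed in: The clip sits home in the groove: its ring centre within 3 mm of the shaft axis sideways and in height and 30 to 80 mm out from shaft_ref along the shaft, its x axis within 0.25 rad of the shaft, both jaws sprung shut (below 0.06 rad), released (y of clip_ring in the frame of shaft_ref between -0.003 and 0.003 m and z of clip_ring in the frame of shaft_ref between -0.003 and 0.003 m and x of clip_ring in the frame of shaft_ref between -0.08 and -0.03 m and angle between the x axis of clip_ring and the x axis of shaft_ref, either way round below 0.25 rad and value of joint each of jaw_l, jaw_r below 0.06 rad); the robot touches nothing.
It fails at once if the clip is forced: the contact forces of shaft or stand on it, pinch of the jaws included, add up to more than 50 N (a straight push of 20 N stays below) (contact force between clip and bearing_stand above 50 N).
It fails at once if the tin, the jar or the plug is moved more than 20 mm (distance of any of tin, jar, plug from where it was at the start of the episode above 0.02 m).
It also fails if it takes over 70 s, if anything falls off the work surface, if the arm or the gripper's body presses on something with over 40 N, if the wrist force passes 120 N, or if a joint passes its speed limit or range.

## Working session

There is one attempt and no reset: what is moved stays moved. The work goes in short steps, Python scripts to look and compute and a shell command to move; the robot and the scene stay as the last step left them, time stands still between calls to the robot, and variables do not carry over. Pictures are saved under pics/ and viewed, at most 10 in all, crops included, and the job is handed in when it is done.

```bash
mkdir -p pics; cat > h.py <<'E'
import numpy as np,cv2
from workcell import bot,viewer,finder
def save(n,c,crop=None,s=1):
    p=c["pixels"][:,:,::-1]
    if crop: p=p[crop[1]:crop[3],crop[0]:crop[2]]
    cv2.imwrite("pics/"+n,cv2.resize(np.ascontiguousarray(p),None,fx=s,fy=s,interpolation=cv2.INTER_CUBIC))
def F(c): return c["pixels"].shape[0]/2/np.tan(np.radians(c["vfov"])/2)
def ray(c,p):
    R=np.array(c["R"]);t=np.array(c["t"]);f=F(c)
    d=R.T@np.array([(p[0]-c["cx"])/f,(p[1]-c["cy"])/f,1]);return -R.T@t,d/np.linalg.norm(d)
def atz(c,p,z):
    o,d=ray(c,p);return o+d*(z-o[2])/d[2]
def proj(c,X):
    v=np.array(c["R"])@np.array(X)+np.array(c["t"]);f=F(c);return np.array([c["cx"]+f*v[0]/v[2],c["cy"]+f*v[1]/v[2]])
def tri(cs,ps):
    A=np.zeros((3,3));b=np.zeros(3)
    for c,p in zip(cs,ps):
        o,d=ray(c,p);M=np.eye(3)-np.outer(d,d);A+=M;b+=M@o
    return np.linalg.solve(A,b)
E
python3 - <<'E'
from h import *
C={n:viewer.camera(n) for n in("scene","top")}
a=np.hstack([C["scene"]["pixels"],C["top"]["pixels"]])
for n in C: save(n+"0.png",C[n],s=1.5)
Z=dict(clip_grip=.067,clip_ring=.029,shaft_ref=.07,bearing_stand=0,clip_block=0,tin=0,jar=0,plug=0)
for n in C:
    print(n,"cam at",np.round(ray(C[n],(256,192))[0],3))
    for k,z in Z.items():
        for m in finder.mark_of(n,k)[:4]: print(n,k,round(m["conf"],2),np.round(m["position"],1),np.round(atz(C[n],m["position"],z),4))
E
```

```text
scene cam at [ 0.272 -0.576  0.781]
scene clip_grip 0.47 [276.9 266.1] [ 0.4924 -0.2061  0.067 ]
scene clip_ring 0.52 [268.6 271.7] [ 0.4808 -0.191   0.029 ]
scene shaft_ref 0.9 [204.7 116.6] [0.536  0.3534 0.07  ]
scene shaft_ref 0.71 [324.1 330.8] [ 0.5066 -0.3704  0.07  ]
scene shaft_ref 0.64 [241.2 155.2] [0.5654 0.1449 0.07  ]
scene bearing_stand 0.96 [189.7 140.4] [0.4766 0.35   0.    ]
scene bearing_stand 0.76 [294.3 342.4] [ 0.4624 -0.344   0.    ]
scene bearing_stand 0.64 [223.6 176.3] [0.5125 0.1566 0.    ]
scene clip_block 0.9 [271.4 280.3] [ 0.4845 -0.1987  0.    ]
scene tin 0.73 [211.5 227.1] [0.416  0.0022 0.    ]
scene jar 0.79 [310.  197.7] [ 0.6929 -0.0219  0.    ]
scene jar 0.22 [211.6 221.4] [ 0.4228  0.0192 -0.    ]
scene plug 0.45 [265.3 205.2] [0.5717 0.0074 0.    ]
top cam at [ 0.377 -0.012  1.277]
top clip_grip 0.44 [332.7 226. ] [ 0.4777 -0.1979  0.067 ]
top clip_ring 0.6 [329.4 226.5] [ 0.4794 -0.1937  0.029 ]
top clip_ring 0.21 [262.8 247.4] [0.4161 0.0089 0.029 ]
top shaft_ref 0.77 [148.2 205.6] [0.5383 0.3509 0.07  ]
top shaft_ref 0.59 [215.6 197.7] [0.562  0.1496 0.07  ]
top bearing_stand 0.83 [215.6 216.8] [0.5121 0.1577 0.    ]
top bearing_stand 0.83 [154.8 225.8] [0.4838 0.3481 0.    ]
top bearing_stand 0.58 [378.3 234.2] [ 0.458  -0.3485  0.    ]
top bearing_stand 0.23 [330.3 224.6] [ 0.4877 -0.2008  0.    ]
top clip_block 0.96 [327.4 225.2] [ 0.4858 -0.1918  0.    ]
top tin 0.67 [259.6 253. ] [0.3999 0.0192 0.    ]
top jar 0.57 [271.2 159.3] [ 0.6972 -0.017   0.    ]
top plug 0.69 [266.1 198.8] [ 0.5691 -0.0007  0.    ]
```

```bash
python3 -c "
from h import *
print(bot.get_obs())"
```

```text
{'time': 0.9, 'q': array([ 6.31955493e+01,  4.97742168e+00,  1.00768838e+01,  9.50998418e+01,
       -3.12564703e-04,  9.00021260e+01]), 'qd': array([ 0.05047588,  0.03504949,  0.05071972, -0.10026493,  0.10066734,
       -0.01534563]), 'joint_efforts': array([ 4.44070229e-04, -5.20094848e+01,  4.64860618e+01,  1.47321367e-03,
       -4.44459454e-05,  3.70240841e-06]), 'ee_pos': array([0.24801502, 0.49088809, 0.23128641]), 'tcp_rot': array([-1.79999620e+02,  3.12578791e-04,  1.53193423e+02]), 'wrist_force': array([-0.11301057,  0.32719716,  0.29510836]), 'torque': array([-0.03421432, -0.03438311, -0.00922498]), 'grasp_force': 0.0, 'opening': 0.08509373899103778}
```

View pics/scene0.png

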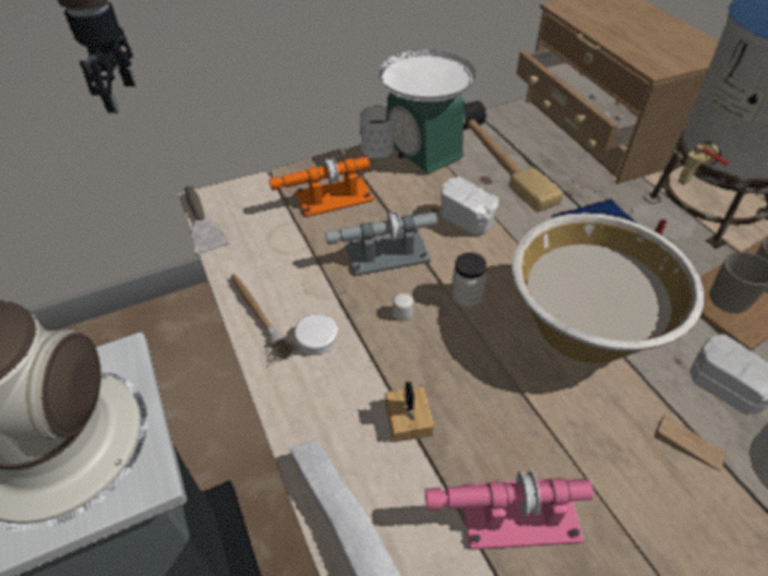

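View pics/top0.png

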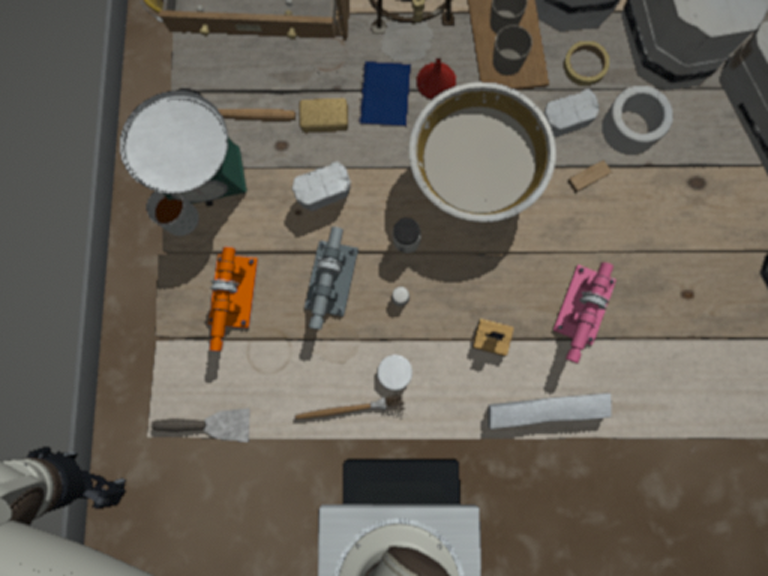

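Candidates for the stand are orange (scene 205,117), grey (241,155) and pink (324,331). The grey one fits the description. There is only one clip, black, in the block at (277,266). I'll check both in one composite crop and measure yaw.

```bash
python3 - <<'E'
from h import *
C={n:viewer.camera(n) for n in("scene","top")}
def crop(n,x,y,w=66,h=50,s=6):
    p=C[n]["pixels"][y:y+h,x:x+w,::-1];return cv2.resize(p,(w*s,h*s),interpolation=cv2.INTER_CUBIC)
im=np.vstack([np.hstack([crop("scene",216,133),crop("scene",240,248)]),np.hstack([crop("top",190,150,66,75,4) if 0 else crop("top",190,160),crop("top",297,200)])])
cv2.imwrite("pics/close.png",im)
for n in C:
    for k in("bearing_stand","clip_block","clip_grip"):
        for m in finder.outline_of(n,k)[:4]:
            pts=np.argwhere(m["pixels"])[:,::-1].astype(np.float32)
            print(n,k,round(m["conf"],2),np.round(m["extent"],1),len(pts),cv2.minAreaRect(pts) if len(pts) else "")
# triangulate
for k in("clip_grip","clip_ring","clip_block"):
    a=finder.mark_of("scene",k)[0]["position"];b=finder.mark_of("top",k)[0]["position"]
    print(k,tri([C["scene"],C["top"]],[a,b]))
a=min(finder.mark_of("scene","shaft_ref"),key=lambda m:abs(m["position"][0]-241))["position"]
b=min(finder.mark_of("top","shaft_ref"),key=lambda m:abs(m["position"][0]-215))["position"]
print("ref",a,b,tri([C["scene"],C["top"]],[a,b]))
E
```

```text
scene bearing_stand 0.59 [340.6 337.7 111.5  52.2] 3910 ((339.70635986328125, 339.6541748046875), (49.60594940185547, 111.79486083984375), 86.53176879882812)
scene bearing_stand 0.56 [213.6 124.2  72.8  43. ] 1598 ((214.67965698242188, 124.3414077758789), (33.75983428955078, 68.42857360839844), 76.86598205566406)
scene clip_block 0.83 [271.4 277.2  27.8  36.8] 871 ((272.2115173339844, 275.5577087402344), (34.516441345214844, 28.829071044921875), 78.69007110595703)
scene clip_grip 0.62 [273.8 266.4   6.3  26.8] 130 ((273.0, 266.5), (25.0, 6.0), 90.0)
top bearing_stand 0.75 [222.8 185.2  35.6  71.6] 1536 ((220.173095703125, 185.63461303710938), (28.43684196472168, 69.81734466552734), 11.309932708740234)
top bearing_stand 0.67 [390.8 208.8  40.   69.9] 1525 ((387.9321594238281, 206.69003295898438), (28.588590621948242, 69.95796203613281), 19.653823852539062)
top bearing_stand 0.58 [156.1 198.8  27.9  68. ] 1543 ((153.18276977539062, 199.80691528320312), (30.39464569091797, 69.50907135009766), 4.763641834259033)
top clip_block 0.77 [329.1 225.1  25.1  27.9] 404 ((328.6763916015625, 225.21371459960938), (23.060806274414062, 20.03326988220215), 14.931416511535645)
top clip_grip 0.59 [329.5 222.4   9.7   1.8] 48 ((329.5, 223.5), (5.0, 9.0), 90.0)
clip_grip [ 0.48340416 -0.18405985  0.0439016 ]
clip_ring [ 0.51078216 -0.17928178  0.24958703]
clip_block [ 0.48947467 -0.1961164  -0.00426995]
ref [242.2, 155.4] [215.9, 195.7] [0.56962904 0.14956657 0.06355661]
```

View pics/close.png

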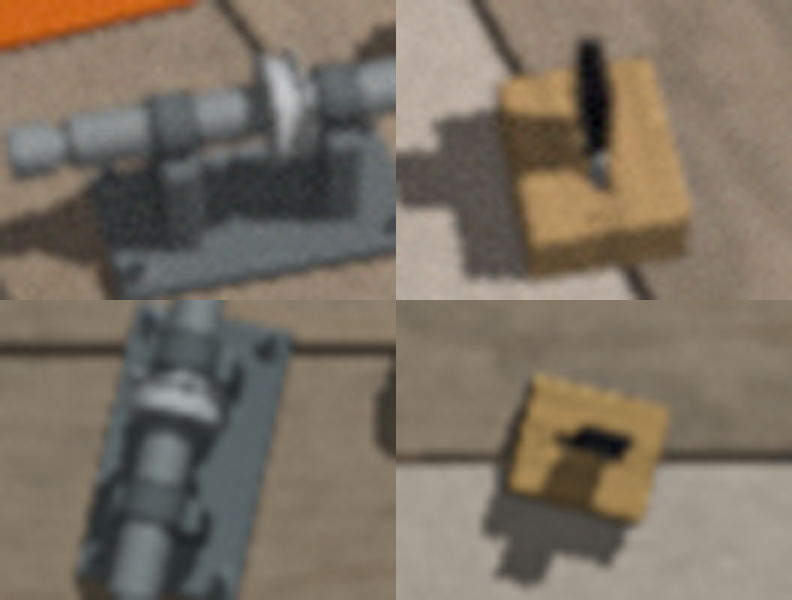

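The grey stand has a light shaft with a visible groove near scene (227,156). The block holds one clip with its black tab up, near top (330,223). Next I'll fit the shaft axis and block yaw.

```bash
cat > fit.py <<'E'
from h import *
C={n:viewer.camera(n) for n in("scene","top")}
T=C["top"];S=C["scene"]
cr=np.array([[320.2,212.5],[342.3,218],[337.7,237],[316.3,232]])
P=np.array([atz(T,p,.03) for p in cr]);print("block",np.round(P,4).tolist(),P.mean(0))
for i in range(4):
    e=P[(i+1)%4]-P[i];print(round(np.linalg.norm(e),4),round(np.degrees(np.arctan2(e[1],e[0])),1))
# stand silhouettes: grey mask by B/R ratio, free shaft
def ratio(c):
    p=cv2.GaussianBlur(c["pixels"],(3,3),0).astype(float);return p[:,:,2]/(p[:,:,0]+1)
rt,rs=ratio(T),ratio(S)
print("top rows"); 
for r in range(192,222,2): print(r,' '.join('%3d'%(100*v) for v in rt[r,198:244]))
print("scene cols")
for c in range(214,250,2): print(c,' '.join('%3d'%(100*v) for v in rs[140:176,c]))
E
python3 fit.py
```

```text
block [[0.5221, -0.1665, 0.03], [0.5052, -0.2334, 0.03], [0.4475, -0.2178, 0.03], [0.4626, -0.1534, 0.03]] [ 0.4843775 -0.1928036  0.03     ]
0.069 -104.2
0.0598 164.9
0.0661 76.8
0.0609 -12.4
top rows
192  77  77  77  77  77  77  78  82  95 110 112 110 111 112 111 110 110 111 111 112 112 112 111 110 110 111 111 111 111 110 110 110 112 111 101  86  79  76  76  77  76  77  76  77  77  77
194  77  77  77  77  77  77  79  86 101 112 112 112 111 112 111 111 110 111 111 110 110 111 111 110 110 109 110 111 110 112 112 110 112 107  94  81  76  75  75  75  75  75  75  75  75  75
196  75  76  76  76  76  77  81  93 106 113 110 110 109 109 109 108 110 109 110 109 110 110 111 110 110 111 110 110 111 112 110 112 111 104  88  78  76  75  76  75  75  75  75  75  75  76
198  75  75  75  75  75  77  83  98 108 111 108 109 107 107 106 107 107 106 106 106 109 110 110 111 111 110 110 110 111 110 110 112 110  97  83  77  76  75  75  76  75  75  75  76  76  76
200  76  75  76  76  77  83  96 106 110 110 110 108 107 106 107 106 106 105 105 105 107 110 112 112 112 112 112 110 110 110 111 110 105  90  80  7
[... 3896 characters left out ...]
  87  97 102 103 102 101 102 102 102  98  94  93 100 104 104 106 104 104 103 103 103 103 105 105 105 105 106
242  78  77  77  77  77  77  78  79  85  95 103 106 105 105 106 105 104 104 103 101 103 105 105 104 104 102 104 106 106 102 100 102 106 105 105 105
244  77  77  77  77  77  76  77  80  89 100 104 105 106 106 107 107 105 104 105 106 104 104 105 107 106 107 105 107 107 105 105 107 105 103 105 106
246  77  78  77  77  76  76  77  80  89  99 104 106 106 107 106 105 105 103 103 105 105 106 105 106 106 106 106 106 104 106 106 108 106 106 106 106
248  78  78  77  78  77  76  77  80  88  98 104 104 104 103 104 103 104 101 100 102 104 104 106 105 104 106 107 105 104 104 106 107 107 108 106 106
```

```bash
cat > fit2.py <<'E'
from h import *
from scipy.optimize import minimize
C={n:viewer.camera(n) for n in("scene","top")}
K=6
def hullfill(im,c,pts,W,o):
    q=np.array([proj(c,W(p)) for p in pts]);h=cv2.convexHull(np.round(((q-o+.5)*K-.5)*16).astype(np.int32));cv2.fillConvexPoly(im,h,1.0,shift=4)
def cyl(x0,x1,r): return [(x,r*np.cos(a),.07+r*np.sin(a)) for x in(x0,x1) for a in np.linspace(0,2*np.pi,24)]
def box(x0,x1,y,z0,z1): return [(x,s*y,z) for x in(x0,x1) for s in(-1,1) for z in(z0,z1)]
def render(c,par,roi):
    x,y,yaw,g=par;ca,sa=np.cos(yaw),np.sin(yaw)
    W=lambda p:(x+ca*p[0]-sa*p[1],y+sa*p[0]+ca*p[1],p[2])   # origin: shaft_ref on bench
    x0,y0,x1,y1=roi;im=np.zeros(((y1-y0)*K,(x1-x0)*K),np.float32);o=np.array([x0,y0])
    for pts in(cyl(-g-.024,-g-.004,.013),cyl(-g-.004,-g+.004,.009),cyl(-g+.004,.01,.013),box(-.024,.126,.043,0,.01),box(0,.015,.023,.01,.07),cyl(0,.015,.023-.007)): hullfill(im,c,pts,W,o)
    im=cv2.resize(im,(x1-x0,y1-y0),interpolation=cv2.INTER_AREA);return cv2.GaussianBlur(im,(3,3),1.0)
ROI={"scene":(210,144,242,176),"top":(196,194,240,224)}
obs={}
for n,c in C.items():
    p=c["pixels"].astype(float);x0,y0,x1,y1=ROI[n];r=cv2.GaussianBlur(p,(3,3),.6)
    obs[n]=np.clip((r[y0:y1,x0:x1,2]/(r[y0:y1,x0:x1,0]+1)-.755)/.29,0,1.)
def cost(par,names): return sum(np.mean((render(C[n],par,ROI[n])-obs[n])**2) for n in names)
for names in(("top",),("scene",),("top","scene")):
    best=None
    for g0 in(.04,.05,.06):
        s0=np.array([.563,.149,np.radians(-12),g0])
        sim=np.vstack([s0]+[s0+d for d in np.diag([.006,.006,.06,.008])])
        m=minimize(cost,s0,args=(names,),method="Nelder-Mead",options=dict(initial_simplex=sim,maxiter=250,xatol=1e-4,fatol=1e-6))
        if best is None or m.fun<best.fun: best=m
    v=best.x;print(names,round(best.fun,5),np.round(v,4),"yaw",round(np.degrees(v[2]),1))
    u=np.array([np.cos(v[2]),np.sin(v[2])]);print("  groove",v[:2]-u*v[3])
# block + clip
T=C["top"]
for n in C:
    g=finder.outline_of(n,"clip_grip")[0]["pixels"];print(n,np.argwhere(C[n]["pixels"][:,:,:].max(2)[200:285,255:345]<35).mean(0)[::-1]+[255,200])
E
python3 fit2.py
```

```text
('top',) 0.00348 [ 0.5632  0.1533 -0.2053  0.0412] yaw -11.8
  groove [0.52288619 0.16168183]
('scene',) 0.00963 [ 0.5645  0.1478 -0.2697  0.0405] yaw -15.5
  groove [0.52547315 0.1585658 ]
('top', 'scene') 0.02333 [ 0.5648  0.1516 -0.2143  0.0412] yaw -12.3
  groove [0.52451933 0.16040206]
scene [272.53061224 264.26530612]
top [330.47368421 223.42105263]
```

```bash
cat >> h.py <<'E'
from scipy.spatial.transform import Rotation as Ro
def to(x,y,z,yaw):
    o=bot.get_obs();R=Ro.from_euler("xyz",o["tcp_rot"],degrees=True);G=Ro.from_euler("xyz",[180,0,yaw],degrees=True)
    print("t",round(o["time"],2),"pos",np.round(o["ee_pos"],4),"rpy",np.round(o["tcp_rot"],2),"F",np.round(o["wrist_force"],2),"M",np.round(o["torque"],3),"open",round(o["opening"],4),"g",round(o["grasp_force"],1))
    print(" shift now-axes mm",np.round(1000*R.inv().apply(np.array([x,y,z])-o["ee_pos"]),2)," target-axes",np.round(1000*G.inv().apply(np.array([x,y,z])-o["ee_pos"]),2)," turn",np.round((R.inv()*G).as_rotvec(degrees=True),2))
E
python3 -m inch '[[[60,0,0,0,0,0,9.65],[60,0,0,0,0,0,9.65],[60,0,0,0,0,0,9.65],[60,0,0,0,0,0,9.65],[60,0,0,0,0,0,9.65],[60,0,0,0,0,0,9.65],[60,0,0,0,0,0,9.65],[60,0,0,0,0,0,9.65]]]' 30
python3 -m inch '[[[60,-38,24.6,0,0,0,0],[60,-38,24.6,0,0,0,0],[60,-38,24.6,0,0,0,0],[60,-38,24.6,0,0,0,0],[60,-38,24.6,0,0,0,0],[60,-38,24.6,0,0,0,0],[60,-38,24.6,0,0,0,0],[60,-38,24.6,0,0,0,0]]]'
python3 -m inch '[[[60,-38,24.6,0,0,0,0],[60,-38,24.6,0,0,0,0],[60,-38,24.6,0,0,0,0],[60,-38,24.6,0,0,0,0],[60,-38,24.6,0,0,0,0],[60,-38,24.6,0,0,0,0],[60,-38,24.6,0,0,0,0],[60,0,0,0,0,0,0]]]'
python3 -c "
from h import *
to(.483,-.1925,.2,76)
for n,p in(('scene',(272.5,264.3)),('top',(330.5,223.4))): 
  c=viewer.camera(n);print(n,atz(c,p,.07))"
```

```text
time: 3.0
ee_pos: [0.248, 0.4909, 0.2313]
tcp_rot: [180.0, 0.0, 75.7]
wrist_force: [0.9, 0.2, -0.8]
opening: 0.0513
grasp_force: 0.0
time: 4.0
ee_pos: [0.3656, 0.1469, 0.2315]
tcp_rot: [180.0, -0.0, 76.0]
wrist_force: [1.1, -0.6, 0.2]
opening: 0.0512
grasp_force: 0.0
time: 5.0
ee_pos: [0.4684, -0.1537, 0.2306]
tcp_rot: [-179.9, 0.0, 75.8]
wrist_force: [-0.0, 0.6, 0.3]
opening: 0.0513
grasp_force: 0.0
t 5.0 pos [ 0.4684 -0.1537  0.2306] rpy [-1.7995e+02  1.0000e-02  7.5810e+01] F [-0.03  0.59  0.25] M [0.04  0.007 0.007] open 0.0513 g 0.0
 shift now-axes mm [-34.03  23.66  30.56]  target-axes [-34.12  23.52  30.58]  turn [-0.05  0.01 -0.19]
scene [ 0.48500175 -0.19964491  0.07      ]
top [ 0.48515147 -0.1911871   0.07      ]
```

```bash

python3 -m inch '[[[60,-17,11.8,20,0,0,0],[60,-17,11.8,20,0,0,0],[60,0,0,20,0,0,0],[60,0,0,20,0,0,0],[60,0,0,20,0,0,0],[60,0,0,0,0,0,0]]]' 
python3 - <<'E'
from h import *
to(.483,-.1925,.052,76)
C=[viewer.camera(n) for n in("scene","top")]
a=C[0]["pixels"][225:300,235:315,::-1];b=C[1]["pixels"][190:265,290:370,::-1]
cv2.imwrite("pics/pre.png",cv2.resize(np.hstack([a,b]),None,fx=5,fy=5,interpolation=cv2.INTER_CUBIC))
E
```

```text
time: 5.85
ee_pos: [0.482, -0.1888, 0.1304]
tcp_rot: [-179.9, -0.0, 76.1]
wrist_force: [-0.1, -0.1, -0.1]
opening: 0.0509
grasp_force: 0.0
t 5.85 pos [ 0.482  -0.1888  0.1304] rpy [-1.7988e+02 -2.0000e-02  7.6080e+01] F [-0.1  -0.09 -0.12] M [-0.012 -0.049  0.037] open 0.0509 g 0.0
 shift now-axes mm [-3.43  2.03 78.37]  target-axes [-3.39  1.87 78.38]  turn [-0.12 -0.02  0.08]
```

View pics/pre.png

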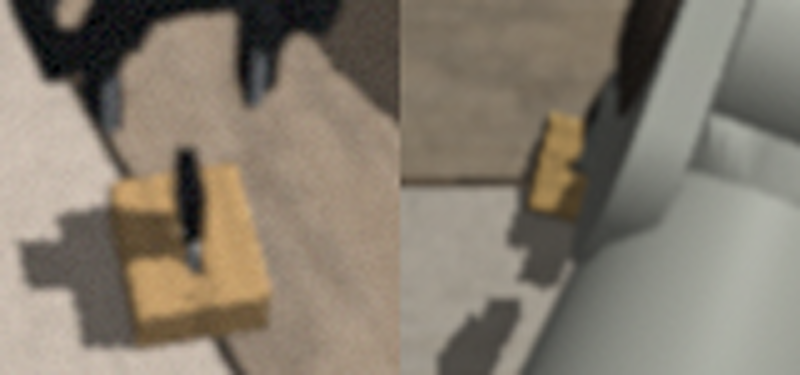

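The fingers, near (257,248) and (286,244) in the scene image, straddle the tab near (272,258). Descending.

```bash

python3 -m inch '[[[60,-3.4,1.9,16,0,0,0],[60,0,0,16,0,0,0],[60,0,0,16,0,0,0],[60,0,0,15,0,0,0],[60,0,0,14,0,0,0],[60,0,0,0,0,0,0]]]' 
python3 -m inch '[[[5,0,0,0,0,0,0],[5,0,0,0,0,0,0],[5,0,0,0,0,0,0],[5,0,0,0,0,0,0],[5,0,0,0,0,0,0],[5,0,0,0,0,0,0]]]' 60
python3 -c "
from h import *
to(.483,-.1925,.17,77.7)"
```

```text
time: 6.7
ee_pos: [0.4831, -0.1936, 0.0529]
tcp_rot: [-179.9, -0.0, 76.0]
wrist_force: [0.1, -0.1, 0.5]
opening: 0.0511
grasp_force: 0.0
time: 7.45
ee_pos: [0.4845, -0.1942, 0.0549]
tcp_rot: [179.9, 0.0, 76.0]
wrist_force: [4.1, -2.0, 3.6]
opening: 0.0095
grasp_force: 61.3
t 7.45 pos [ 0.4845 -0.1942  0.0549] rpy [1.799e+02 1.000e-02 7.600e+01] F [ 4.06 -1.97  3.62] M [-0.301 -1.113 -0.031] open 0.0095 g 61.3
 shift now-axes mm [   1.22   -1.63 -115.1 ]  target-axes [   1.3    -1.8  -115.09]  turn [ 0.1   0.01 -1.7 ]
```

```bash

python3 -m inch '[[[5,-0.5,1.6,0,0,0,0],[5,0,0,-10,0,0,0],[5,0,0,-20,0,0,0],[5,0,0,-25,0,0,0],[5,0,0,-25,0,0,0],[5,0,0,-25,0,0,0],[5,0,0,-12,0,0,-1.7],[5,0,0,0,0,0,0]]]' 
python3 -c "
from h import *
to(.524,.161,.175,77.7)
C=[viewer.camera(n) for n in('scene','top')]
a=C[0]['pixels'][185:285,225:325,::-1]
cv2.imwrite('pics/lift.png',cv2.resize(a,None,fx=5,fy=5,interpolation=cv2.INTER_CUBIC))"
```

```text
time: 8.45
ee_pos: [0.4852, -0.1948, 0.1715]
tcp_rot: [-180.0, 0.0, 77.7]
wrist_force: [-0.2, 0.7, 0.1]
opening: 0.0089
grasp_force: 60.7
t 8.45 pos [ 0.4852 -0.1948  0.1715] rpy [-1.800e+02  1.000e-02  7.774e+01] F [-0.22  0.66  0.1 ] M [0.013 0.008 0.06 ] open 0.0089 g 60.7
 shift now-axes mm [355.93 -37.6   -3.53]  target-axes [355.91 -37.85  -3.5 ]  turn [-0.    0.01  0.04]
```

View pics/lift.png

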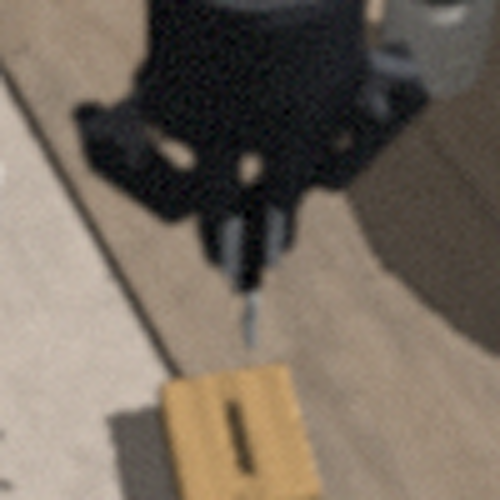

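Clip lifted: the tab is in the fingers and the steel jaws show below at scene (275,249). The slot is empty.

```bash

python3 -m inch '[[[5,45,-5,0,0,0,0],[5,45,-5,0,0,0,0],[5,45,-5,0,0,0,0],[5,45,-5,0,0,0,0],[5,45,-5,0,0,0,0],[5,45,-5,0,0,0,0],[5,45,-5,0,0,0,0],[5,40,-8,0,0,0,0]]]' 
python3 -m inch '[[[5,0,0,8,0,0,0],[5,0,0,8,0,0,0],[5,0,0,0,0,0,0]]]' 
python3 - <<'E'
from h import *
to(.5187,.1617,.155,77.7)
C={n:viewer.camera(n) for n in('scene','top')}
a=C['scene']['pixels'][105:185,190:270,::-1];b=C['top']['pixels'][145:225,175:255,::-1]
cv2.imwrite('pics/above.png',cv2.resize(np.hstack([a,b]),None,fx=5,fy=5,interpolation=cv2.INTER_CUBIC))
for n in C:
  for k in("clip_ring","clip_grip"):
    for m in finder.mark_of(n,k)[:2]: print(n,k,m)
E
```

```text
time: 9.55
ee_pos: [0.5183, 0.1627, 0.1699]
tcp_rot: [-179.9, 0.1, 77.7]
wrist_force: [-0.4, 0.1, -0.5]
opening: 0.0091
grasp_force: 60.7
time: 9.93
ee_pos: [0.5183, 0.1602, 0.154]
tcp_rot: [-179.9, 0.1, 77.6]
wrist_force: [-0.1, -0.8, -0.7]
opening: 0.0091
grasp_force: 60.7
t 9.93 pos [0.5183 0.1602 0.154 ] rpy [-1.799e+02  7.000e-02  7.763e+01] F [-0.1  -0.82 -0.67] M [ 0.012 -0.012 -0.02 ] open 0.0091 g 60.7
 shift now-axes mm [ 1.58  0.03 -0.98]  target-axes [ 1.58  0.04 -0.98]  turn [-0.1   0.07 -0.07]
scene clip_ring {'position': [220.2, 142.5], 'conf': 0.47}
scene clip_grip {'position': [221.3, 131.6], 'conf': 0.43}
top clip_grip {'position': [216.1, 218.7], 'conf': 0.18}
```

View pics/above.png

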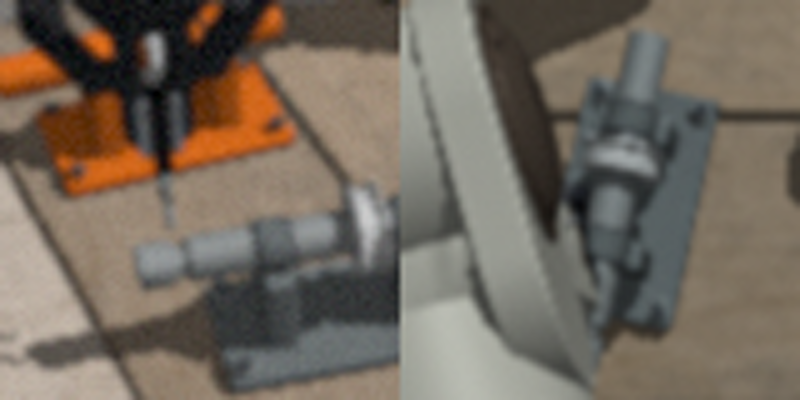

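The clip's jaw tips show at scene (224,150), above the shaft and just left of the groove at (227,157). I'll compare these with projections.

```bash
python3 - <<'E'
from h import *
c=viewer.camera("scene");T=viewer.camera("top")
o=bot.get_obs()["ee_pos"];ux=np.array([np.cos(np.radians(77.7)),np.sin(np.radians(77.7)),0])
for s in(-.011,0,.011): print("tip",s,proj(c,o+ux*s-[0,0,.0465]))
print("pad end",proj(c,o),"shaft line:")
u=np.array([.977,-.213,0])
for par in([.5632,.1533],[.5648,.1516],[.5645,.1478]):
    r=np.array([*par,.07]);print([np.round(proj(c,r-u*d),1).tolist() for d in(.065,.041)],[np.round(proj(T,r-u*d),1).tolist() for d in(.065,.041,.02)])
save("ab2.png",c,(196,125,246,175),12)
E
```

```text
tip -0.011 [223.02401383 148.50474501]
tip 0 [222.3125329  145.83716159]
tip 0.011 [221.61106774 143.20713071]
pad end [220.98557586 132.13952988] shaft line:
[[216.0, 157.4], [224.6, 156.0]] [[209.3, 218.5], [211.2, 210.6], [212.8, 203.8]]
[[216.8, 157.6], [225.4, 156.2]] [[209.8, 217.9], [211.7, 210.1], [213.4, 203.2]]
[[217.2, 158.5], [225.8, 157.1]] [[211.1, 218.0], [213.0, 210.2], [214.7, 203.3]]
```

View pics/ab2.png

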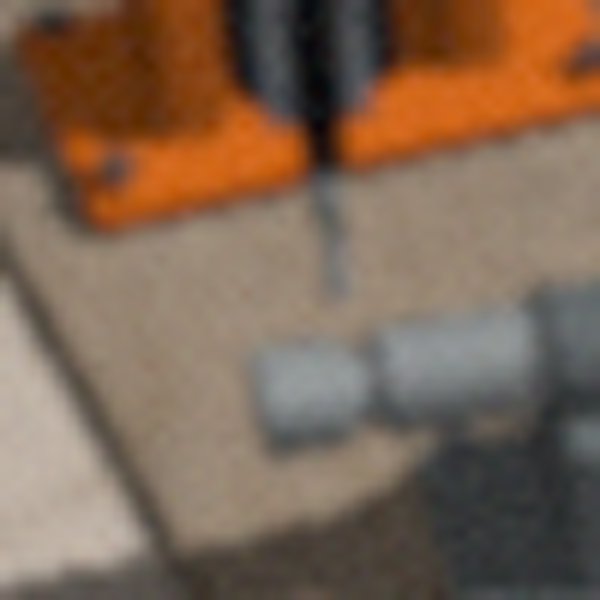

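```bash

python3 -m inch '[[[5,2,-3,8,0,0,0],[5,0,0,8,0,0,0],[5,0,0,8,0,0,0],[5,0,0,0,0,0,0],[5,0,0,0,0,0,0]]]' 
python3 -m inch '[[[5,0,0,1.5,0,0,0],[5,0,0,1.5,0,0,0],[5,0,0,1,0,0,0],[5,0,0,0,0,0,0]]]' 
python3 -m inch '[[[5,0,0,1,0,0,0],[5,0,0,1,0,0,0],[5,0,0,0,0,0,0],[5,0,0,0,0,0,0]]]' 
python3 -m inch '[[[5,0,0,1,0,0,0],[5,0,0,1,0,0,0],[5,0,0,0,0,0,0],[5,0,0,0,0,0,0]]]'
```

```text
time: 10.95
ee_pos: [0.5164, 0.1638, 0.1314]
tcp_rot: [180.0, -0.0, 77.7]
wrist_force: [-0.1, -0.4, 0.4]
opening: 0.0091
grasp_force: 60.7
time: 11.45
ee_pos: [0.5163, 0.1638, 0.1272]
tcp_rot: [-180.0, 0.0, 77.7]
wrist_force: [0.1, -0.7, -0.2]
opening: 0.009
grasp_force: 60.7
time: 11.95
ee_pos: [0.5163, 0.1636, 0.1253]
tcp_rot: [180.0, 0.0, 77.7]
wrist_force: [-1.0, -2.3, -0.4]
opening: 0.0091
grasp_force: 60.9
time: 12.45
ee_pos: [0.5164, 0.1637, 0.1232]
tcp_rot: [180.0, 0.0, 77.7]
wrist_force: [0.0, -3.2, 1.2]
opening: 0.0091
grasp_force: 60.9
```

```bash

python3 -m inch '[[[5,-1.2,0,0,0,0,0],[5,0,0,0,0,0,0],[5,0,0,0,0,0,0]]]' 
python3 -m inch '[[[5,0,0,1,0,0,0],[5,0,0,1,0,0,0],[5,0,0,0,0,0,0],[5,0,0,0,0,0,0]]]'
```

```text
time: 12.82
ee_pos: [0.516, 0.1627, 0.1233]
tcp_rot: [-180.0, -0.0, 77.7]
wrist_force: [-0.5, -3.9, 2.1]
opening: 0.0089
grasp_force: 60.9
time: 13.32
ee_pos: [0.516, 0.1626, 0.1211]
tcp_rot: [-180.0, 0.0, 77.7]
wrist_force: [0.4, -2.9, -0.1]
opening: 0.0089
grasp_force: 60.9
```

```bash

python3 -m inch '[[[5,-1.5,0,0,0,0,0],[5,0,0,0,0,0,0],[5,0,0,0,0,0,0]]]' 
python3 -m inch '[[[5,0,0,1,0,0,0],[5,0,0,1,0,0,0],[5,0,0,0,0,0,0],[5,0,0,0,0,0,0]]]'
python3 -c "
from h import *
to(.5187,.1617,.155,77.7)"
```

```text
time: 13.7
ee_pos: [0.5157, 0.1612, 0.1212]
tcp_rot: [-180.0, -0.0, 77.7]
wrist_force: [-0.5, -3.3, 0.4]
opening: 0.0087
grasp_force: 60.8
time: 14.2
ee_pos: [0.516, 0.1614, 0.1195]
tcp_rot: [180.0, -0.0, 77.7]
wrist_force: [1.4, -1.7, 3.3]
opening: 0.0091
grasp_force: 61.3
t 14.2 pos [0.516  0.1614 0.1195] rpy [ 1.7998e+02 -3.0000e-02  7.7700e+01] F [ 1.35 -1.66  3.31] M [-0.318 -0.06   0.022] open 0.0091 g 61.3
 shift now-axes mm [  0.89   2.61 -35.52]  target-axes [  0.87   2.6  -35.52]  turn [ 0.02 -0.03  0.  ]
```

```bash

for i in 1 2; do :; done
python3 -m inch '[[[5,0,1,0.5,0,0,0],[5,0,1,0,0,0,0],[5,0,0,0,0,0,0]]]' | egrep 'pos|force'
python3 -m inch '[[[5,0,1,0,0,0,0],[5,0,1,0,0,0,0],[5,0,0,0,0,0,0]]]' | egrep 'pos|force'
python3 -m inch '[[[5,0,1,0,0,0,0],[5,0,1,0,0,0,0],[5,0,0,0,0,0,0]]]' | egrep 'pos|force'
```

```text
ee_pos: [0.5178, 0.1609, 0.1187]
wrist_force: [-0.9, -0.0, 3.8]
grasp_force: 61.3
ee_pos: [0.5199, 0.1602, 0.1187]
wrist_force: [0.2, -0.5, 2.0]
grasp_force: 61.0
ee_pos: [0.5216, 0.16, 0.1184]
wrist_force: [-0.2, 0.3, -0.9]
grasp_force: 60.7
```

```bash

python3 -m inch '[[[5,0,0.8,0,0,0,0],[5,0,0,1.5,0,0,0],[5,0,0,1.5,0,0,0],[5,0,0,0,0,0,0],[5,0,0,0,0,0,0]]]' | egrep 'pos|force'
python3 -m inch '[[[5,0,0,1.5,0,0,0],[5,0,0,1.5,0,0,0],[5,0,0,0,0,0,0],[5,0,0,0,0,0,0]]]' | egrep 'pos|force'
```

```text
ee_pos: [0.5224, 0.1598, 0.1158]
wrist_force: [0.1, 0.7, -0.2]
grasp_force: 60.7
ee_pos: [0.5224, 0.1596, 0.1127]
wrist_force: [0.2, -0.7, 0.4]
grasp_force: 60.7
```

```bash

python3 -m inch '[[[5,0,0,1.5,0,0,0],[5,0,0,1,0,0,0],[5,0,0,0,0,0,0],[5,0,0,0,0,0,0]]]' | egrep 'pos|force'
python3 -m inch '[[[5,0,0,1,0,0,0],[5,0,0,1,0,0,0],[5,0,0,0,0,0,0],[5,0,0,0,0,0,0]]]' | egrep 'pos|force'
```

```text
ee_pos: [0.5229, 0.1597, 0.1109]
wrist_force: [0.4, -2.0, 5.7]
grasp_force: 61.6
ee_pos: [0.5232, 0.1599, 0.1096]
wrist_force: [0.2, -1.3, 8.4]
grasp_force: 62.0
```

```bash

python3 -m inch '[[[5,0,0,0.7,0,0,0],[5,0,0,0.5,0,0,0],[5,0,0,0,0,0,0]]]' | egrep 'pos|force'
python3 -m inch '[[[5,0,0,0.7,0,0,0],[5,0,0,0.5,0,0,0],[5,0,0,0,0,0,0]]]' | egrep 'pos|force'
```

```text
ee_pos: [0.5234, 0.16, 0.1086]
wrist_force: [-0.5, -2.2, 10.5]
grasp_force: 62.3
ee_pos: [0.5224, 0.1598, 0.1059]
wrist_force: [0.8, -0.7, 3.0]
grasp_force: 61.2
```

```bash

python3 -m inch '[[[5,0,0,0.7,0,0,0],[5,0,0,0.7,0,0,0],[5,0,0,0,0,0,0]]]' | egrep 'pos|force'
python3 -m inch '[[[5,0,0,0.7,0,0,0],[5,0,0,0.7,0,0,0],[5,0,0,0,0,0,0]]]' | egrep 'pos|force'
```

```text
ee_pos: [0.5221, 0.1597, 0.1038]
wrist_force: [0.3, -0.5, -2.7]
grasp_force: 60.3
ee_pos: [0.5225, 0.1597, 0.1028]
wrist_force: [0.7, -1.0, -2.4]
grasp_force: 60.3
```

```bash

python3 -m inch '[[[5,0,0,1,0,0,0],[5,0,0,1,0,0,0],[5,0,0,1,0,0,0],[5,0,0,0,0,0,0]]]' | egrep 'pos|force'
python3 -m inch '[[[5,0,0,1,0,0,0],[5,0,0,1,0,0,0],[5,0,0,0,0,0,0],[5,0,0,0,0,0,0]]]' | egrep 'pos|force'
python3 -m inch '[[[5,0,0,0.7,0,0,0],[5,0,0,0.6,0,0,0],[5,0,0,0,0,0,0]]]' | egrep 'pos|force'
```

```text
ee_pos: [0.5219, 0.1596, 0.0992]
wrist_force: [0.3, -0.6, -9.0]
grasp_force: 59.5
ee_pos: [0.5226, 0.1597, 0.098]
wrist_force: [1.1, -0.9, -7.1]
grasp_force: 59.6
ee_pos: [0.5224, 0.1596, 0.0968]
wrist_force: [0.4, -1.0, -5.3]
grasp_force: 60.0
```

```bash

python3 -m inch '[[[5,0,0,0.8,0,0,0],[5,0,0,0.8,0,0,0],[5,0,0,0,0,0,0]]]' | egrep 'pos|force'
python3 -m inch '[[[5,0,0,0.8,0,0,0],[5,0,0,0.8,0,0,0],[5,0,0,0,0,0,0]]]' | egrep 'pos|force'
```

```text
ee_pos: [0.5227, 0.1598, 0.0961]
wrist_force: [-1.9, -3.1, 4.8]
grasp_force: 61.6
ee_pos: [0.5233, 0.16, 0.0958]
wrist_force: [-2.6, -2.8, 13.5]
grasp_force: 62.7
```

Hard stop at z ≈ 0.096, which matches the predicted home height. Relieve and release.

```bash

python3 -m inch '[[[5,0,0,-0.7,0,0,0],[5,0,0,-0.6,0,0,0],[5,0,0,0,0,0,0]]]' | egrep 'pos|force'
python3 -m inch '[[[12,0,0,0,0,0,0],[16,0,0,0,0,0,0],[22,0,0,0,0,0,0],[28,0,0,0,0,0,0],[28,0,0,0,0,0,0]]]' | egrep 'pos|force|open'
python3 -m inch '[[[28,0,0,-10,0,0,0],[28,0,0,-15,0,0,0],[28,0,0,-25,0,0,0],[28,0,0,-40,0,0,0],[28,-40,0,-30,0,0,0],[28,-60,0,0,0,0,0],[28,-60,0,0,0,0,0],[28,0,0,0,0,0,0]]]'
python3 - <<'E'
from h import *
C={n:viewer.camera(n) for n in('scene','top')}
a=C['scene']['pixels'][125:185,200:260,::-1];b=C['top']['pixels'][170:230,185:245,::-1]
cv2.imwrite('pics/end.png',cv2.resize(np.hstack([a,b]),None,fx=6,fy=6,interpolation=cv2.INTER_CUBIC))
E
```

```text
ee_pos: [0.5232, 0.16, 0.0959]
wrist_force: [-0.0, -2.2, 7.2]
grasp_force: 61.6
ee_pos: [0.5224, 0.1598, 0.0948]
wrist_force: [-0.4, -0.1, -0.0]
opening: 0.024
grasp_force: 0.0
time: 23.08
ee_pos: [0.4878, 0.0003, 0.2167]
tcp_rot: [179.9, 0.0, 77.4]
wrist_force: [0.1, 0.5, -0.5]
opening: 0.0241
grasp_force: 0.0
```

View pics/end.png

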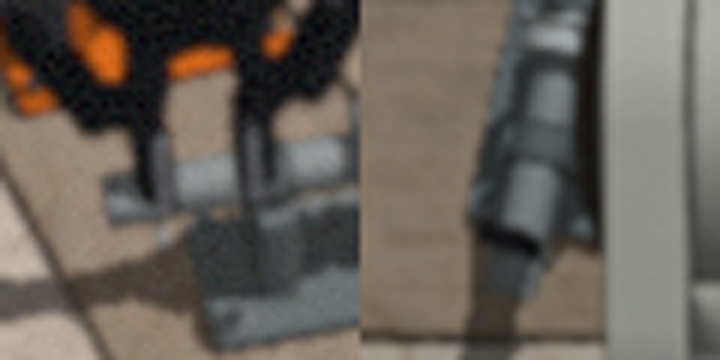

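The top view shows the black tab on the shaft at about (211,210). In the scene view a finger hides it, so I'll move aside and check.

```bash

python3 -m inch '[[[28,-50,0,-10,0,0,0],[28,-50,0,-10,0,0,0],[28,-50,0,0,0,0,0],[28,0,0,0,0,0,0]]]' | egrep pos
python3 - <<'E'
from h import *
C={n:viewer.camera(n) for n in('scene','top')}
a=C['scene']['pixels'][125:185,200:260,::-1];b=C['top']['pixels'][170:230,185:245,::-1]
cv2.imwrite('pics/end2.png',cv2.resize(np.hstack([a,b]),None,fx=6,fy=6,interpolation=cv2.INTER_CUBIC))
for n in C:
  for k in("clip_ring","clip_grip"):
    for m in finder.mark_of(n,k)[:1]: print(n,k,m)
r=np.array([.5224,.1598,0])
for n in C: print(n,"ring",proj(C[n],r+[0,0,.07]),"grip",proj(C[n],r+[0,0,.108]))
E
```

```text
ee_pos: [0.4565, -0.1444, 0.2353]
scene clip_grip {'position': [224.4, 146.5], 'conf': 0.56}
top clip_ring {'position': [207.7, 212.1], 'conf': 0.61}
top clip_grip {'position': [212.4, 209.3], 'conf': 0.47}
scene ring [224.68030921 156.55244567] grip [223.6991133  146.04444501]
top ring [211.90657752 210.86199234] grip [210.06509709 209.28003978]
```

View pics/end2.png

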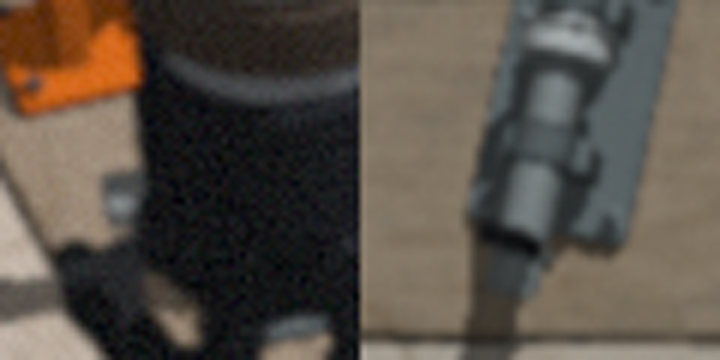

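```bash

python3 -m inch '[[[28,-50,-20,0,0,0,0],[28,-50,-20,0,0,0,0],[28,-50,-20,0,0,0,0],[28,-50,-20,0,0,0,0],[28,0,0,0,0,0,0]]]' | egrep pos
python3 - <<'E'
from h import *
C={n:viewer.camera(n) for n in('scene',)}
a=C['scene']['pixels'][120:180,200:280,::-1]
cv2.imwrite('pics/end3.png',cv2.resize(a,None,fx=8,fy=8,interpolation=cv2.INTER_CUBIC))
E
```

```text
ee_pos: [0.3344, -0.3231, 0.2348]
```

View pics/end3.png

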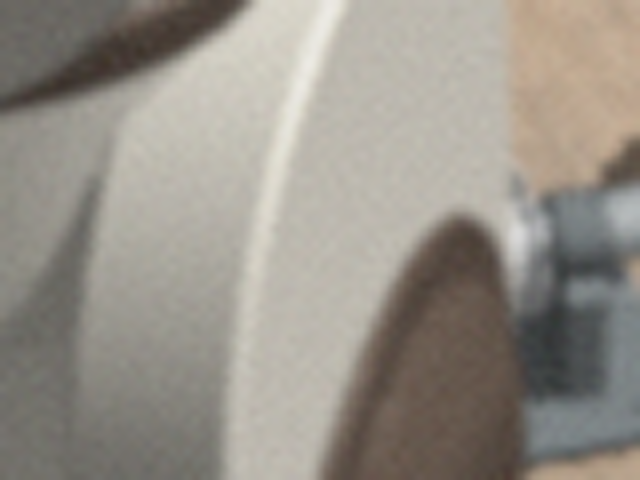

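The arm hides the clip in this view. The earlier top view shows the tab upright on the groove. The force record shows the snap, a pull to -9 N and then a hard stop at the home height. I'm handing in.

```bash
python3 -c "
from workcell import bot
print(bot.job_done())"
```

```text
the job is handed in; nothing more can be done
None
```

I pushed the clip into the grey stand's shaft groove, let it go and handed the job in; no verdict came back. It snapped over at about 10.5 N and stopped hard at the expected home height (highest reading 13.5 N). The last top view shows its tab upright on the groove, but the arm hid the jaws in the final side views.

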